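# Clamp the bass bar blank to the sloping planing board

### The job

Two spring clamps sit on the storage rail; one has a handle broken off. Take the sound one off the rail by squeezing its two handles, and clip it over the top edge of the sloping board at about the middle of the bass bar blank, pushed fully home, so that one jaw presses on the blank and the other on the back of the board. Leave the blank on its ledge, the clamp holding by itself, and the broken clamp and the other things on the bench where they are.

Things in the scene. Friction and masses are not known exactly. Their poses are not given: they have to be found in the camera images.
- clamp: Sound spring clamp with two orange handles; like a clothes peg, squeezing them opens the jaws. About 100 mm tall, 30 mm wide along the pin. Origin on the hinge pin at mid-length; z to the handles, y along the pin, x across the levers. The hinge barrel (radius 10 mm) rests on the rail. The frame belongs to the -x lever and turns with it by half of clamp_jaw.
- clamp_grip (a point): Point midway between the sound clamp's handles, 46 mm above the pin. The handles are flat grips 8 mm thick, 22 mm high, 30 mm long (along the pin); their tops are 12 mm above this point. On the rail they spread upward, 49 mm over the outsides at the bottom and 59 mm at the top; fully squeezed (about 16 N) their outer faces are parallel, 34 mm apart.
- clamp_mouth (a point): Point midway between the sound clamp's round jaw pads (radius 6 mm), 40 mm below the pin; jaw tips 6 mm lower. Gap between the pads 12 mm on the rail, 30 mm fully squeezed; outsides of the jaws 42 mm apart on the rail, about 62 mm fully squeezed.
- clamp_jaw (a joint): Hinge of the sound clamp (rad): 0 on the 12 mm rail, 0.47 fully squeezed open, about 0.13 on board and blank together (17 mm), -0.25 with jaws shut on nothing; a spring closes it.
- broken: Broken spring clamp: same frame and sizes as the sound one, but the handle on its +x side is snapped off to a stub, so it cannot be opened. It sits on the same rail, 95 to 140 mm from the sound one (either may be left or right).
- stand: Fixed dark wooden stand, base 100 x 250 x 16 mm, carrying an upright rail 12 mm thick (along x) and 230 mm long (along y), its top 75 mm above the bench. Origin under the centre of the base; x across the rail, y along it, z up.
- cradle: Fixed sloping planing board of pale ash, 260 mm wide (y), 8 mm thick, on a base 125 x 270 x 18 mm. It leans 30 degrees from vertical, top edge towards -x (the robot); its upper face looks to +x and up. Below the top edge the underside is free but for two posts at y = +-120 mm. A ledge 8 mm deep crosses the upper face 42 mm below the edge. Origin under the base, z up.
- board_edge (a point): Middle of the board's top edge, at its corner with the upper face (in the cradle's frame x = -22.5, z = 134.9 mm). Same axes as the cradle (level, z up).
- bar: Maple bass bar blank, loose on the ledge against the board's upper face: 9 mm thick (x, away from the face), 200 mm long (y), 26 mm high (z, up the slope, 30 degrees from vertical). Origin at the centre of its underside. In this frame the board's top edge is at z = 42 mm, the board spans x = -12.5 to -4.5, board and blank -12.5 to +4.5; a clamp fully home has its pin near x = -4, z = 52 mm.
- block: Willow corner block standing on end, 36 x 48 x 70 mm, a bystander. Origin under its centre.
- screw: Brass clamp screw, 124 mm long, 30 mm across, lying down, a bystander. Origin on the bench under its middle.
- setter: Flat aluminium soundpost setter, about 190 x 30 x 6 mm with bent ends, lying down, a bystander. Origin on the bench under its middle.
Things that resemble listed ones, but are neither listed nor needed, are in the scene too. What is meant by the bar is not yellow, and is the larger of those in its own colour. What is shaped like the clamp but red is not meant.

How it is judged:
By the outcome, as a careful person would: the job done as asked, in the order asked, and still so for the second after the job is handed in, with the robot touching nothing.
It also fails if it takes over 42 s, if anything falls off the work surface, if the arm or the gripper's body presses on something with over 40 N, if the wrist force passes 120 N, or if a joint passes its speed limit or range.

### The arm

A 7-joint arm with a two-finger parallel gripper is mounted at the origin on the work surface. World frame = base frame: x ahead of the robot, y to its left, z up, the work surface at z = 0. Lengths are in mm, angles in rad, forces in N, time in s.
With the tool pointing down it reaches from about 350 to 900 mm from the base axis. Payload 19.9 kg.
Tool frame: the origin (TCP) lies on the mounting face of the last link; the fingertips stand 199 mm ahead of it and the grasp point (between the pads) lies ahead of it (env.tcp_to_grasp is the z of the grasp point in the tool frame, in mm); z points along the fingers, y is the line along which they close (so a half turn about z gives the same grasp; the last joint's range is limited). The gripper opens to 94 mm and grips with 3 to 60 N. Pads are 16 mm wide; open, the fingers measure 119 mm over their backs; the gripper's body (75 mm by 177 mm) begins 78 mm behind the grasp point.
Start: joints at [-1.333, 0.417, -0.01, 1.614, 0.005, 1.111, -0.053], TCP at [172.589, 600.693, 404.625] pointing down, gripper open.
Joint ranges: [-2.81, 2.81], [-0.39, 2.02], [-1.27, 1.25], [0.06, 2.57], [-1.19, 4.33], [0.19, 2], [-2.82, 2.82]. Speed limits (rad/s): [1.89, 1.89, 2.39, 2.39, 3.01, 3.01, 3.01].

### API

Orientations are given as a rotation vector (axis times angle).
In Python, from plant import env gives the robot as it stands. The module is installed in compiled form; this text tells all that it offers.
- The arm moves only by the shell command python3 -m handwheel 'ROWS' [OPENING] [FORCE]. ROWS is JSON, a list of rows, each an object of numbers: "tx", "ty", "tz": the shift along the tool's x, y, z in m; "spin": the turn about the tool's z in rad. In form: [{"tx": .., "ty": .., "tz": .., "spin": ..}, ...]. A call has 1 to 12 rows; each row is the pose to reach, as a shift and turn from the pose commanded when the call began, along the tool's axes at that moment; what a row does not reach only later rows make up. A row lasts 1/10 s, in which the tool goes at most 50 mm and 8.59 degrees, less where a joint would pass 70% of its speed; a pose out of reach is approached as far as the arm can. A call with a gripper value outside its range is refused whole. OPENING is the opening, from 0 (shut) to 1 (fully open), set as the call begins (- or left out, the last holds). The fingers move at their own pace and stop on an object; FORCE is the grip in N (left out, the last holds). Time passes only in rows, so rows that repeat a pose let the fingers close. It gives the time, the measured TCP pose, the force, the opening and the grip force at its end, in the units of the state.
- env.read_state(): the state, without advancing time (a new reading comes with each control period).
- env.grab_frame(name): name is "scene" or "top" or "wrist"; returns a dict with "pixels" (480x640x3 uint8, red, green, blue), "fovy" (degrees; the focal length in pixels is half the picture's height over the tangent of half this angle, whatever the lens; pixels are square), "cx", "cy" (the principal point, pixels), "extrinsics" (4x4, takes a point from world to camera coordinates). Camera axes: x right, y down, z forward; pixel columns grow to the right and rows downward; lengths in mm; the calibration is good to about 2 mm. A picture is of the moment at which its call begins. There is no depth.
- env.sign_off(): hands the job in; it is judged then, once.
The state is a dict: "time": time; "q": joint angles; "joint_vel": joint speeds; "effort": joint torques, N m; "tool_pos": TCP position; "orientation": TCP orientation; "wrist_force": force on the tool from outside, world axes, zero at the start; "ft_torque": the same for the moment, N m; "gripper_width": opening from 0.0 (shut) to 1.0 (fully open); "gripper_force": force on a finger pad.
Only numpy, scipy, OpenCV 4.12 (cv2) and the standard library are available. Lean on these libraries where they do the work, as an engineer would, in place of code of your own. Each camera call takes 0.05 s, during which the arm holds its last target. There are 200 camera calls.

## Working session

There is one attempt and no reset: what is moved stays moved. The work goes in short steps, Python scripts to look and compute and a shell command to move; the robot and the scene stay as the last step left them, time stands still between calls to the robot, and variables do not carry over. Pictures are saved under pics/ and viewed, at most 10 in all, crops included, and the job is handed in when it is done.

```bash
mkdir -p pics
cat > h.py <<'E'
import numpy as np, cv2
from plant import env
from scipy.spatial.transform import Rotation as R
def cam(n):
    f=env.grab_frame(n); p=f["pixels"]; h=p.shape[0]
    f["f"]=h/2/np.tan(np.radians(f["fovy"])/2); return f
def ray(f,u,v):
    E=np.array(f["extrinsics"]); d=E[:3,:3].T@np.array([(u-f["cx"])/f["f"],(v-f["cy"])/f["f"],1]); return -E[:3,:3].T@E[:3,3], d/np.linalg.norm(d)
def onz(f,u,v,z):
    o,d=ray(f,u,v); return o+d*(z-o[2])/d[2]
def tri(*L):
    A=0;b=0
    for f,u,v in L:
        o,d=ray(f,u,v); P=np.eye(3)-np.outer(d,d); A=A+P; b=b+P@o
    X=np.linalg.solve(A,b); return X,[np.linalg.norm(np.cross(X-ray(*l)[0],ray(*l)[1])) for l in L]
def proj(f,X):
    E=np.array(f["extrinsics"]); c=E[:3,:3]@np.array(X)+E[:3,3]; return np.array([f["cx"]+f["f"]*c[0]/c[2],f["cy"]+f["f"]*c[1]/c[2]])
def save(f,n): cv2.imwrite("pics/"+n+".png",f["pixels"][:,:,::-1])
E
python3 - <<'E'
from h import *
import pickle
F={n:cam(n) for n in("scene","top","wrist")}
for n,f in F.items(): save(f,n+"0"); print(n,f["f"],f["cx"],f["cy"],np.round(f["extrinsics"],3).tolist(), {k:v for k,v in f.items() if k not in("pixels","extrinsics")})
pickle.dump(F,open("F0.pkl","wb")); s=env.read_state(); print(s,env.tcp_to_grasp)
E
```

```text
scene 573.2527493941789 319.32859511456076 230.54582930930113 [[-0.792, 0.611, -0.003, 436.416], [0.523, 0.675, -0.52, -310.958], [-0.316, -0.413, -0.854, 1667.515], [0.0, 0.0, 0.0, 1.0]] {'fovy': 45.434562264563574, 'cx': 319.32859511456076, 'cy': 230.54582930930113, 'f': np.float64(573.2527493941789)}
top 577.8052222411849 324.63963146179094 241.84728303743498 [[0.0, -1.0, 0.014, 59.56], [-0.992, -0.002, -0.122, 586.983], [0.122, -0.014, -0.992, 1248.94], [0.0, 0.0, 0.0, 1.0]] {'fovy': 45.11256507835869, 'cx': 324.63963146179094, 'cy': 241.84728303743498, 'f': np.float64(577.8052222411849)}
wrist 370.97630318699004 323.0167514375476 240.26846544663843 [[0.276, 0.961, -0.001, -625.204], [0.923, -0.265, 0.278, -29.376], [0.267, -0.078, -0.96, 393.171], [0.0, 0.0, 0.0, 1.0]] {'fovy': 65.80101614982665, 'cx': 323.0167514375476, 'cy': 240.26846544663843, 'f': np.float64(370.97630318699004)}
{'time': 0.15, 'q': array([-1.3325232 ,  0.41786218, -0.0102913 ,  1.61403736,  0.00470476,
        1.11071443, -0.05297113]), 'joint_vel': array([-0.00041404, -0.00178376, -0.00046867, -0.00268587, -0.00062425,
        0.00049698,  0.00049215]), 'effort': array([ 1.34183421e-03, -8.51528835e+01,  6.39523119e-01, -4.26132452e+01,
       -4.87560919e-02,  1.71853724e-02,  3.52787504e-05]), 'tool_pos': array([172.55745825, 600.59942272, 404.15253206]), 'orientation': array([-4.37984292e-01, -3.11086175e+00,  1.56576118e-03]), 'wrist_force': array([ 0.16918783,  1.15860635, -1.0872189 ]), 'ft_torque': array([ 0.02483061, -0.02279255, -0.0346534 ]), 'gripper_force': 0.0, 'gripper_width': 1.0004520603556304} 180.4
```

View pics/scene0.png

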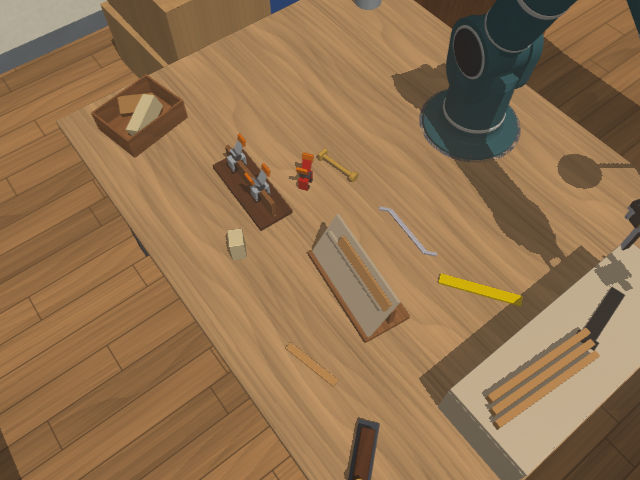

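View pics/top0.png

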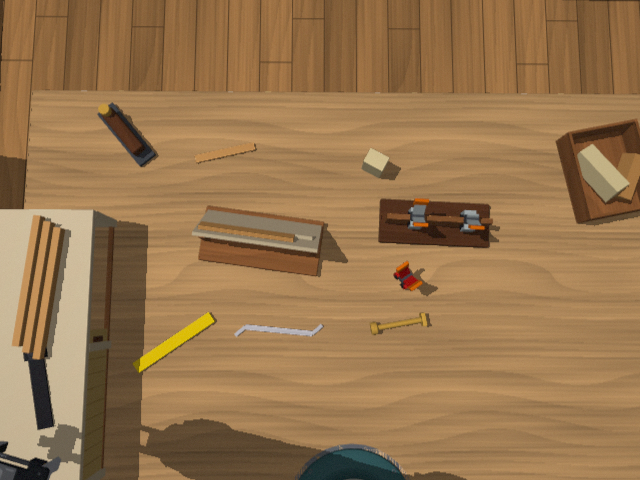

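Run:
```python
from h import *
import pickle
F=pickle.load(open("F0.pkl","rb"))
def crop(n,x,y,w,h,k): return cv2.resize(F[n]["pixels"][y:y+h,x:x+w,::-1],(w*k,h*k),interpolation=cv2.INTER_CUBIC)
a=crop("scene",200,120,100,75,4); b=crop("top",370,180,100+30,75,3); c=crop("scene",300,205,115,75+65,3); d=crop("top",185,195,145,85,3)
im=np.zeros((600,800,3),np.uint8)
for t,(x,y) in((a,(0,0)),(b,(405,0)),(c,(0,305)),(d,(360,305))):
    t=t[:600-y,:800-x]; im[y:y+t.shape[0],x:x+t.shape[1]]=t
cv2.imwrite("pics/crop1.png",im)
for n in("scene","top"):
    E=np.array(F[n]["extrinsics"]); print(n,-E[:3,:3].T@E[:3,3])
f=F["top"]
for u,v in((379,200),(490,205),(489,246),(379,243),(207,207),(327,222),(318,275),(199,259)): print(u,v,onz(f,u,v,16).round())
```

```text
scene [1034.7214615   631.90854673 1264.04166255]
top [ 429.65674362   77.78404869 1310.45501266]
379 200 [686. -64.  16.]
490 205 [ 675. -318.   16.]
489 246 [ 581. -312.   16.]
379 243 [587. -63.  16.]
207 207 [668. 327.  16.]
327 222 [635.  55.  16.]
318 275 [514.  75.  16.]
199 259 [550. 342.  16.]
```

View pics/crop1.png

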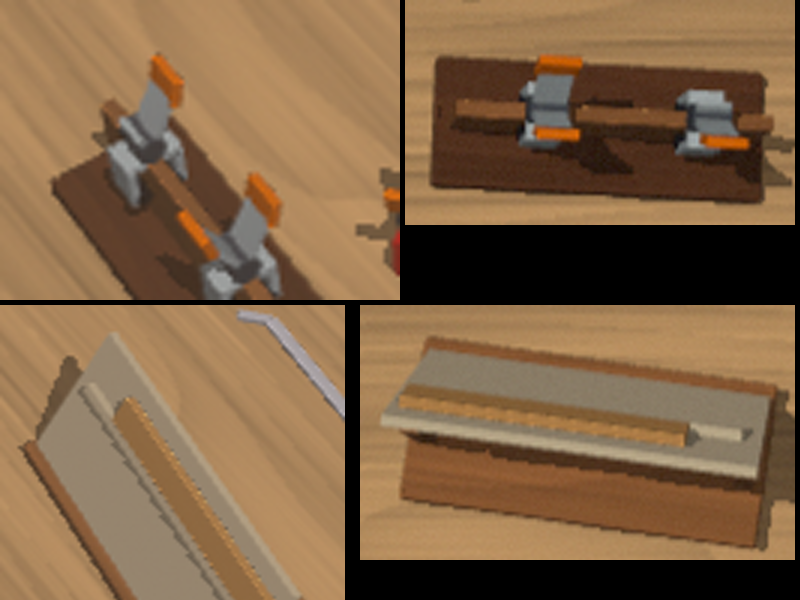

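Two clamps stand on the rail. The sound one, with two orange handles, is at top (419,216) and scene (259,182). The broken one, with one handle, is at top (471,221) and scene (237,153). The red decoy is at top (407,277). For the bar, the candidate is the brown bar on the board at top (250,232). The decoys are the small bar at (226,152), the yellow one at (175,342) and the planks at (40,285). The board leans towards the robot, with the bar on its far face. I choose the clamp at (419,216) and the bar at (250,232).

Run:
```python
from h import *
import pickle
F=pickle.load(open("F0.pkl","rb"))
B={}
for n,roi in(("top",(370,180,130,70)),("scene",(215,125,70,90))):
    x,y,w,h=roi; hsv=cv2.cvtColor(F[n]["pixels"],cv2.COLOR_RGB2HSV)
    m=cv2.inRange(hsv,(5,200,140),(18,255,255)); k=np.zeros_like(m); k[y:y+h,x:x+w]=m[y:y+h,x:x+w]
    N,_,st,c=cv2.connectedComponentsWithStats(k)
    B[n]=[(tuple(c[i].round(1)),st[i].tolist()) for i in range(1,N) if st[i][4]>8]; print(n,B[n])
    cx=[proj(F[n],p).round(1) for p in((632,-190,131),)]
f=F["top"]
for (u,v),s in B["top"]: print("top@131",onz(f,u,v,131).round(1))
# bar and board colours
for n,roi,p in(("top",(185,195,145,85),[(250,232),(250,222),(250,243),(300,238),(250,255)]),("scene",(300,205,115,140),[(363,272),(345,285),(350,240)])):
    hsv=cv2.cvtColor(F[n]["pixels"],cv2.COLOR_RGB2HSV)
    for u,v in p: print(n,u,v,hsv[v,u])
    x,y,w,h=roi; hs=hsv[y:y+h,x:x+w]
    for nm,lo,hi in(("bar",(8,100,100),(20,200,255)),("board",(10,20,90),(30,75,255))):
        m=cv2.inRange(hs,lo,hi); N,L,st,c=cv2.connectedComponentsWithStats(m)
        for i in np.argsort(-st[1:,4])[:3]+1:
            cc=max(cv2.findContours((L==i).astype(np.uint8),0,1)[0],key=cv2.contourArea)
            a=cv2.approxPolyDP(cc,2.5,True)[:,0]+[x,y]
            print(n,nm,st[i][4],a.tolist())
s=env.read_state(); print(R.from_rotvec(s["orientation"]).as_matrix().round(3).tolist())
```

```text
top [((np.float64(422.0), np.float64(200.2)), [415, 199, 14, 4, 47]), ((np.float64(420.9), np.float64(224.2)), [414, 223, 14, 4, 46]), ((np.float64(476.8), np.float64(227.0)), [470, 226, 15, 3, 42])]
scene [((np.float64(241.7), np.float64(139.3)), [238, 134, 7, 13, 38]), ((np.float64(265.9), np.float64(168.9)), [262, 164, 8, 13, 37]), ((np.float64(248.7), np.float64(177.9)), [245, 173, 9, 12, 34])]
top@131 [ 662.9 -140.9  131. ]
top@131 [ 612.4 -137.6  131. ]
top@131 [ 606.8 -253.6  131. ]
top 250 232 [ 16 152 159]
top 250 222 [ 17  67 138]
top 250 243 [ 16  77 136]
top 300 238 [ 19  66 166]
top 250 255 [ 13 167 128]
top bar 8813 [[185, 195], [185, 279], [329, 279], [328, 257], [321, 256], [325, 259], [319, 264], [322, 268], [317, 274], [318, 258], [234, 247], [191, 235], [198, 222], [199, 229], [293, 241], [294, 234], [205, 221], [199, 223], [208, 209], [319, 224], [321, 228], [327, 223], [324, 229], [329, 232], [329, 195]]
top bar 8 [[322, 250], [325, 252]]
top bar 3 [[217, 239]]
top board 2228 [[192, 232], [207, 237], [316, 251], [320, 226], [208, 210], [202, 220], [294, 232], [294, 242], [202, 231], [196, 228], [197, 225]]
scene 363 272 [ 15 136 142]
scene 345 285 [ 17  68 150]
scene 350 240 [ 17  68 149]
scene bar 10782 [[300, 205], [300, 344], [414, 344], [414, 244], [388, 212], [378, 210], [379, 205], [392, 208], [414, 234], [414, 205]]
scene bar 923 [[341, 236], [337, 243], [383, 311], [391, 303], [346, 238]]
scene board 3684 [[338, 214], [313, 252], [368, 336], [399, 301]]
scene board 6 [[389, 208], [394, 211]]
scene board 4 [[404, 231], [407, 234]]
[[-0.961, 0.276, -0.0], [0.276, 0.961, -0.001], [-0.0, -0.001, -1.0]]
```

Run:
```python
from h import *
import pickle
F=pickle.load(open("F0.pkl","rb")); t,s=F["top"],F["scene"]
def T(n,a,b): X,e=tri((t,*a),(s,*b)); print(n,X.round(1),np.round(e[0],1))
T("h+",(422,200.2),(265.9,168.9)); T("h-",(420.9,224.2),(248.7,177.9)); T("brk",(476.8,227),(241.7,139.3))
T("bar-y top",(294,242),(341.5,235.5)); T("bar+y top",(199,230),(391.5,303))
T("bar-y bot",(294.5,234),(337,243.5)); T("bar+y bot",(199,223),(383.5,311.5))
T("edge-y",(318,248),(338,213.5)); T("edge+y",(192,231),(400,301.5))
```

```text
h+ [ 640.5 -117.6  184.5] 17.3
h- [ 633.2 -159.5   82.3] 18.1
brk [ 606.5 -253.1  132.6] 0.0
bar-y top [577.8 123.2 120.3] 2.5
bar+y top [600.8 321.3 122.1] 0.6
bar-y bot [595.  124.7 104.3] 0.0
bar+y bot [619.8 323.2 105.5] 3.2
edge-y [559.1  77.4 142.5] 2.9
edge+y [594.  333.4 142.6] 2.2
```

```bash
cat >> h.py <<'E'
def shift(target,yaw=None,base=None):
    s=env.read_state() ; M=R.from_rotvec(s["orientation"]).as_matrix()
    p=s["tool_pos"]
    d=M.T@(np.array(target)-p)/1000
    out=d.round(4).tolist()
    if yaw is not None:
        cur=np.degrees(np.arctan2(M[1,1],M[0,1])); sp=-(yaw-cur); sp=(sp+180)%360-180
        out.append(round(float(np.radians(sp)),4))
    return out
E
python3 - <<'E'
from h import *
import pickle
F=pickle.load(open("F0.pkl","rb")); t,s=F["top"],F["scene"]
def T(n,a,b): X,e=tri((t,*a),(s,*b)); print(n,X.round(1),np.round(e[0],1)); return X
a=T("h+",(422,200.2),(248.7,177.9)); b=T("h-",(420.9,224.2),(265.9,168.9)); 
m=(a+b)/2; print(m); print(shift([m[0],m[1],420],-2.5))
w=F["wrist"]; E=np.array(w["extrinsics"]); st=env.read_state(); M=R.from_rotvec(st["orientation"]).as_matrix()
print("cam in tool",(M.T@(-E[:3,:3].T@E[:3,3]-st["tool_pos"])).round(1),(E[:3,:3]@M).round(3).tolist())
E
```

```text
h+ [ 661.8 -139.9  134. ] 0.6
h- [ 612.  -137.2  132.7] 0.1
[ 636.90560551 -138.56119721  133.36836545]
[-0.6504, -0.5822, -0.0152, 1.3347]
cam in tool [81.3  0.9 19.2] [[0.0, 1.0, 0.0], [-0.96, 0.0, -0.278], [-0.278, -0.0, 0.96]]
```

```bash
python3 -m handwheel '[{"tx":-0.65,"ty":-0.58,"tz":-0.06,"spin":1.335},{"tx":-0.65,"ty":-0.58,"tz":-0.06,"spin":1.335},{"tx":-0.65,"ty":-0.58,"tz":-0.06,"spin":1.335},{"tx":-0.65,"ty":-0.58,"tz":-0.06,"spin":1.335},{"tx":-0.65,"ty":-0.58,"tz":-0.06,"spin":1.335},{"tx":-0.65,"ty":-0.58,"tz":-0.06,"spin":1.335},{"tx":-0.65,"ty":-0.58,"tz":-0.06,"spin":1.335},{"tx":-0.65,"ty":-0.58,"tz":-0.06,"spin":1.335},{"tx":-0.65,"ty":-0.58,"tz":-0.06,"spin":1.335},{"tx":-0.65,"ty":-0.58,"tz":-0.06,"spin":1.335},{"tx":-0.65,"ty":-0.58,"tz":-0.06,"spin":1.335},{"tx":-0.65,"ty":-0.58,"tz":-0.06,"spin":1.335}]' 1; python3 -c "
from h import *
print(shift([636.9,-138.6,420],-3))"
```

```text
time: 1.35
tool_pos: [492.4, 92.4, 446.2]
orientation: [-2.269, -2.172, -0.001]
wrist_force: [1.0, 1.2, -0.4]
gripper_width: 1.003
gripper_force: 0.0
[-0.2245, 0.1545, 0.0262, 0.0087]
```

```bash
python3 -m handwheel '[{"tx":-0.225,"ty":0.154,"tz":0.02,"spin":0.009},{"tx":-0.225,"ty":0.154,"tz":0.02,"spin":0.009},{"tx":-0.225,"ty":0.154,"tz":0.02,"spin":0.009},{"tx":-0.225,"ty":0.154,"tz":0.02,"spin":0.009},{"tx":-0.225,"ty":0.154,"tz":0.02,"spin":0.009},{"tx":-0.225,"ty":0.154,"tz":0.02,"spin":0.009},{"tx":-0.225,"ty":0.154,"tz":0.02,"spin":0.009},{"tx":-0.225,"ty":0.154,"tz":0.02,"spin":0.009}]'
python3 - <<'E'
from h import *
import pickle
w=cam("wrist"); save(w,"w1"); pickle.dump(w,open("w1.pkl","wb"))
print(proj(w,(637,-138.6,133)),env.read_state()["tool_pos"])
E
```

```text
time: 2.15
tool_pos: [635.7, -137.3, 425.4]
orientation: [-2.28, -2.161, 0.001]
wrist_force: [0.7, 0.1, -1.0]
gripper_width: 1.004
gripper_force: 0.0
[325.00510687 245.30394529] [ 635.60077079 -136.51748229  425.67942635]
```

View pics/w1.png

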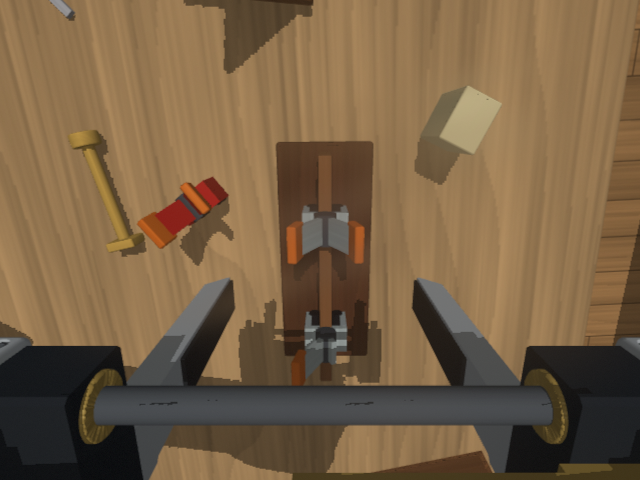

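The wrist view shows the sound clamp's handles at (294,243) and (357,243) on the rail. The broken clamp, with one handle, is at (325,335), and the red decoy is at (185,210). The choice is confirmed. I'll refine its position and descend.

Run:
```python
from h import *
import pickle
w=pickle.load(open("w1.pkl","rb")); t=pickle.load(open("F0.pkl","rb"))["top"]
hsv=cv2.cvtColor(w["pixels"],cv2.COLOR_RGB2HSV); m=cv2.inRange(hsv,(5,200,120),(18,255,255))
k=np.zeros_like(m); k[215:270,280:372]=m[215:270,280:372]
N,_,st,c=cv2.connectedComponentsWithStats(k); P=[]
for i in range(1,N):
    if st[i][4]>50: print(c[i].round(1),st[i].tolist(),onz(w,*c[i],133).round(1)); P.append(c[i])
P.sort(key=lambda p:p[0])
X=[tri((w,*p),(t,*q)) for p,q in zip(P,((420.9,224.2),(422,200.2)))]
for x,e in X: print(x.round(1),np.round(e,1))
m=(X[0][0]+X[1][0])/2; print(m.round(1), "yaw",np.degrees(np.arctan2(*(X[1][0]-X[0][0])[[1,0]])))
# rail axis: stand base sides at z=16 in rows 160..340
for u,v in((277,142),(284,352),(373,142),(366,355)): print(onz(w,u,v,16).round(1))
s=env.read_state(); M=R.from_rotvec(s["orientation"]).as_matrix(); print(s["tool_pos"],np.degrees(np.arctan2(M[1,1],M[0,1])))
print(shift([m[0],m[1],311.5+2]))
```

```text
Traceback (most recent call last):
IndexError: list index out of range
```

Run:
```python
from h import *
import pickle
w=pickle.load(open("w1.pkl","rb")); t=pickle.load(open("F0.pkl","rb"))["top"]
hsv=cv2.cvtColor(w["pixels"],cv2.COLOR_RGB2HSV); print(hsv[243,[290,294,298,353,357,361]].tolist())
m=cv2.inRange(hsv,(4,170,120),(20,255,255)); P=[]
for x0,x1 in((280,308),(345,372)):
    k=m[215:270,x0:x1]; ys,xs=np.nonzero(k); b=(xs.min()+x0,xs.max()+x0,ys.min()+215,ys.max()+215); c=(xs.mean()+x0,ys.mean()+215); print(len(xs),b,c); P.append(c)
X=[tri((w,*p),(t,*q)) for p,q in zip(P,((420.9,224.2),(422,200.2)))]
for x,e in X: print(x.round(1),np.round(e,1))
m=(X[0][0]+X[1][0])/2; print(m.round(1), "yaw",np.degrees(np.arctan2(*(X[1][0]-X[0][0])[[1,0]])))
for u,v in((277,142),(284,352),(373,142),(366,355)): print(onz(w,u,v,16).round(1))
s=env.read_state(); M=R.from_rotvec(s["orientation"]).as_matrix(); print(s["tool_pos"],np.degrees(np.arctan2(M[1,1],M[0,1])))
print(shift([m[0],m[1],311.5+2]))
```

```text
[[12, 195, 173], [12, 197, 171], [12, 183, 113], [11, 172, 105], [11, 192, 170], [12, 192, 169]]
414 (np.int64(286), np.int64(301), np.int64(222), np.int64(263)) (np.float64(291.92512077294685), np.float64(242.22946859903382))
386 (np.int64(349), np.int64(364), np.int64(221), np.int64(262)) (np.float64(358.38860103626945), np.float64(241.5103626943005))
[ 611.9 -136.6  130.7] [1.2 1.2]
[ 664.9 -142.8  116.3] [1.2 1.2]
[ 638.4 -139.7  123.5] yaw -6.696119039250263
[592.5 -62.   16. ]
[ 579.4 -305.5   16. ]
[690.  -67.2  16. ]
[ 677.6 -314.8   16. ]
[ 635.60077079 -136.51748229  425.67942635] -3.0052675664498376
[-0.0031, 0.003, 0.1122]
```

```bash
python3 -m handwheel '[{"tx":-0.003,"ty":0.0015,"tz":0.03},{"tx":-0.003,"ty":0.0015,"tz":0.06},{"tx":-0.003,"ty":0.0015,"tz":0.09},{"tx":-0.003,"ty":0.0015,"tz":0.105},{"tx":-0.003,"ty":0.0015,"tz":0.112},{"tx":-0.003,"ty":0.0015,"tz":0.112},{"tx":-0.003,"ty":0.0015,"tz":0.112}]'; python3 -m handwheel '[{"tz":0},{"tz":0},{"tz":0},{"tz":0},{"tz":0},{"tz":0},{"tz":0},{"tz":0}]' 0.3 28
```

```text
schema error: expected keys tx, ty, tz, spin
schema error: expected keys tx, ty, tz, spin
```

```bash
python3 -m handwheel '[{"tx":-0.003,"ty":0.0015,"tz":0.03,"spin":0},{"tx":-0.003,"ty":0.0015,"tz":0.06,"spin":0},{"tx":-0.003,"ty":0.0015,"tz":0.09,"spin":0},{"tx":-0.003,"ty":0.0015,"tz":0.105,"spin":0},{"tx":-0.003,"ty":0.0015,"tz":0.112,"spin":0},{"tx":-0.003,"ty":0.0015,"tz":0.112,"spin":0},{"tx":-0.003,"ty":0.0015,"tz":0.112,"spin":0}]'; python3 -m handwheel '[{"tx":0,"ty":0,"tz":0,"spin":0},{"tx":0,"ty":0,"tz":0,"spin":0},{"tx":0,"ty":0,"tz":0,"spin":0},{"tx":0,"ty":0,"tz":0,"spin":0},{"tx":0,"ty":0,"tz":0,"spin":0},{"tx":0,"ty":0,"tz":0,"spin":0}]' 0.3 28
```

```text
time: 2.9
tool_pos: [637.4, -140.3, 315.2]
orientation: [2.278, 2.161, 0.002]
wrist_force: [-0.4, 0.4, 0.5]
gripper_width: 1.0
gripper_force: 0.0
time: 3.5
tool_pos: [637.7, -140.7, 315.5]
orientation: [2.278, 2.16, 0.003]
wrist_force: [-0.6, 0.6, 23.8]
gripper_width: 0.528
gripper_force: 15.7
```

```bash
python3 -m handwheel '[{"tx":0,"ty":0,"tz":-0.002,"spin":0},{"tx":0,"ty":0,"tz":-0.004,"spin":0},{"tx":0,"ty":0,"tz":-0.004,"spin":0},{"tx":0,"ty":0,"tz":-0.004,"spin":0},{"tx":0,"ty":0,"tz":-0.004,"spin":0}]' 0.3 32
python3 - <<'E'
from h import *
w=cam("wrist"); save(w,"w2")
E
```

```text
time: 4.0
tool_pos: [637.5, -140.5, 318.8]
orientation: [2.278, 2.161, 0.002]
wrist_force: [1.6, -0.4, 10.1]
gripper_width: 0.357
gripper_force: 32.0
```

View pics/w2.png

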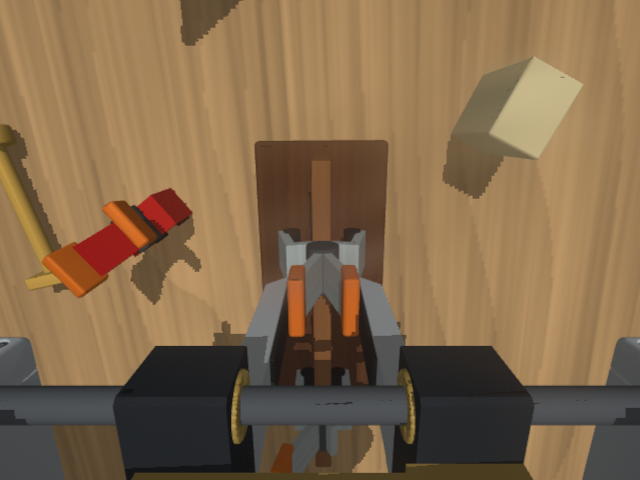

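Both handles are fully squeezed between the fingers (opening 34 mm), with the orange handles at (297,300) and (350,300). Now I'll lift.

```bash
python3 -m handwheel '[{"tx":0,"ty":0,"tz":-0.01,"spin":0},{"tx":0,"ty":0,"tz":-0.03,"spin":0},{"tx":0,"ty":0,"tz":-0.06,"spin":0},{"tx":0,"ty":0,"tz":-0.09,"spin":0},{"tx":0,"ty":0,"tz":-0.115,"spin":0},{"tx":0,"ty":0,"tz":-0.130,"spin":0},{"tx":0,"ty":0,"tz":-0.130,"spin":0}]'
python3 - <<'E'
from h import *
import pickle
f={n:cam(n) for n in("scene","top")}; pickle.dump(f,open("F1.pkl","wb"))
for n in f: save(f[n],n+"1")
print(shift([575,210,450],-7))
E
```

```text
time: 4.75
tool_pos: [637.1, -140.5, 449.6]
orientation: [2.278, 2.161, 0.002]
wrist_force: [0.4, -0.5, -1.4]
gripper_width: 0.357
gripper_force: 32.0
[0.3464, -0.0804, -0.003, 0.0692]
```

```bash
python3 -m handwheel '[{"tx":0.346,"ty":-0.08,"tz":-0.003,"spin":0.07},{"tx":0.346,"ty":-0.08,"tz":-0.003,"spin":0.07},{"tx":0.346,"ty":-0.08,"tz":-0.003,"spin":0.07},{"tx":0.346,"ty":-0.08,"tz":-0.003,"spin":0.07},{"tx":0.346,"ty":-0.08,"tz":-0.003,"spin":0.07},{"tx":0.346,"ty":-0.08,"tz":-0.003,"spin":0.07},{"tx":0.346,"ty":-0.08,"tz":-0.003,"spin":0.07},{"tx":0.346,"ty":-0.08,"tz":-0.003,"spin":0.07},{"tx":0.346,"ty":-0.08,"tz":-0.003,"spin":0.07},{"tx":0.346,"ty":-0.08,"tz":-0.003,"spin":0.07}]'
python3 - <<'E'
from h import *
import pickle
f={n:cam(n) for n in("scene","top","wrist")}; pickle.dump(f,open("F2.pkl","wb"))
for n in f: save(f[n],n+"2")
s=env.read_state(); M=R.from_rotvec(s["orientation"]).as_matrix(); print(s["tool_pos"],np.degrees(np.arctan2(M[1,1],M[0,1])))
a=f["wrist"]["pixels"][:,:,::-1]; b=f["scene"]["pixels"][140:340,260:440,::-1]
cv2.imwrite("pics/c2.png",np.hstack([cv2.resize(a,(480,360)),cv2.resize(b,(316,360),interpolation=cv2.INTER_CUBIC)]))
E
```

```text
time: 5.85
tool_pos: [575.7, 208.3, 450.0]
orientation: [2.355, 2.079, -0.003]
wrist_force: [-0.7, -0.8, -1.4]
gripper_width: 0.357
gripper_force: 32.0
[575.87302921 207.94414178 450.6751594 ] -7.170498540190106
```

View pics/c2.png

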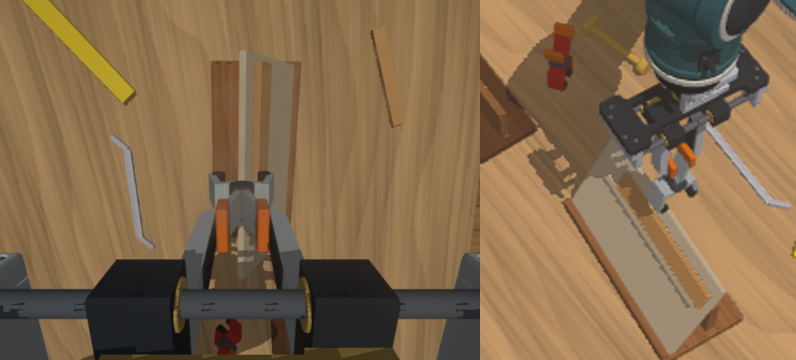

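The view shows the clamp held upright with jaws open at (218,183) and (264,183), above the board. The edge strip runs up column 246 and the bar is at column 265 (scaled pixels). The slope goes down to the right (+x).

Run:
```python
from h import *
import pickle
w=pickle.load(open("F2.pkl","rb"))["wrist"]; p=w["pixels"].astype(int)
for v in(95,130,165,200):
    g=p[v-2:v+3].mean(0); d=np.abs(np.diff(g,axis=0)).sum(1); idx=[i for i in range(275,405) if d[i]>=18 and d[i]==d[max(i-2,0):i+3].max()]
    print(v,[(i,g[i-3].round().astype(int).tolist(),g[i+4].round().astype(int).tolist()) for i in idx])
hsv=cv2.cvtColor(w["pixels"],cv2.COLOR_RGB2HSV); m=cv2.inRange(hsv[60:220,325:385],(8,120,80),(18,255,255))
print("end cols", [(v+60,(np.nonzero(m[v])[0]+325).tolist()[:1],(m[v]>0).sum()) for v in range(5,60,5)])
cv2.imwrite("pics/c3.png",cv2.resize(w["pixels"][40:280,250:430,::-1],(450,600),interpolation=cv2.INTER_CUBIC))
```

```text
95 [(281, [147, 117, 79], [117, 79, 48]), (318, [117, 80, 50], [156, 142, 115]), (327, [155, 142, 115], [124, 111, 90]), (338, [124, 112, 90], [144, 108, 66]), (348, [145, 109, 68], [117, 89, 56]), (361, [118, 89, 57], [125, 111, 89]), (391, [127, 111, 88], [123, 88, 59]), (400, [119, 87, 58], [141, 113, 77])]
130 [(281, [147, 117, 79], [122, 85, 54]), (318, [121, 85, 56], [153, 138, 110]), (327, [153, 138, 111], [125, 111, 89]), (336, [125, 111, 89], [142, 107, 68]), (347, [144, 108, 69], [118, 90, 58]), (360, [118, 90, 58], [125, 111, 89]), (389, [125, 111, 88], [123, 87, 57]), (398, [119, 84, 55], [147, 117, 81])]
165 [(282, [154, 122, 84], [118, 81, 51]), (317, [123, 85, 53], [154, 140, 112]), (326, [154, 140, 112], [125, 111, 90]), (337, [125, 111, 90], [143, 108, 68]), (346, [144, 108, 69], [118, 90, 59]), (359, [117, 90, 58], [125, 111, 90]), (387, [126, 111, 89], [118, 86, 57]), (395, [117, 85, 57], [154, 123, 85])]
200 [(283, [151, 120, 82], [117, 81, 52]), (317, [124, 87, 57], [151, 136, 109]), (326, [151, 136, 109], [125, 110, 89]), (336, [125, 110, 88], [141, 107, 71]), (345, [142, 108, 72], [119, 92, 63]), (357, [118, 92, 62], [126, 111, 89]), (385, [126, 111, 90], [119, 86, 58]), (394, [115, 83, 56], [156, 124, 86])]
end cols [(65, [], np.int64(0)), (70, [], np.int64(0)), (75, [], np.int64(0)), (80, [], np.int64(0)), (85, [339], np.int64(23)), (90, [339], np.int64(22)), (95, [339], np.int64(23)), (100, [339], np.int64(22)), (105, [339], np.int64(22)), (110, [339], np.int64(22)), (115, [339], np.int64(22))]
```

View pics/c3.png

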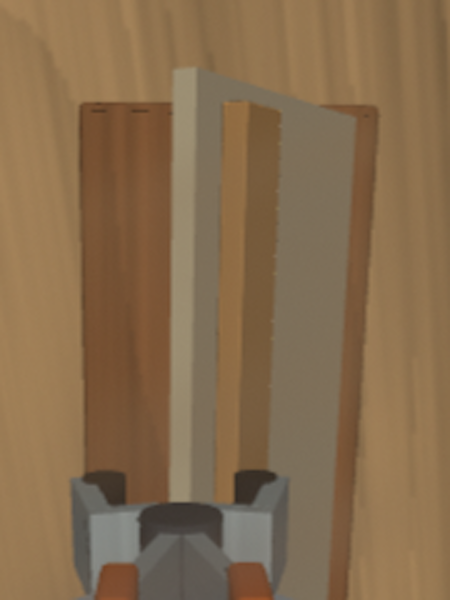

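Run:
```python
from h import *
import pickle
F=pickle.load(open("F2.pkl","rb")); w=F["wrist"]; t=pickle.load(open("F0.pkl","rb"))["top"]
Y=np.radians(-7); xd=np.array([np.cos(Y),np.sin(Y)])
for n,u,v,z in(("edge95",327.5,95,135),("edge200",326.5,200,135),("bar ti 95",338,95,121),("bar ti 200",336.5,200,121),("bar to 95",348.5,95,125.7),("bar to 200",345.5,200,125.7),("bar bo 95",361.5,95,103),("bar bo 200",357.5,200,103),("end ti",338.5,82,121),("padL",291.6,236,176),("padR",352.4,236,176),("barrel",323,245,216)):
    X=onz(w,u,v,z); print(n,X.round(1),"along x_c",(X[:2]@xd).round(1))
# heights by two views: wrist line vs top view
for n,a,b in (("bar +y ti",(338.5,82),(199,230)),("edge +y",(328,67),(192,231))): X,e=tri((w,*a),(t,*b)); print(n,X.round(1),np.round(e,1))
s=F["scene"]; X,e=tri((w,338.5,82),(pickle.load(open("F0.pkl","rb"))["scene"],391.5,303)); print(X.round(1),np.round(e,1))
X,e=tri((w,328,67),(pickle.load(open("F0.pkl","rb"))["scene"],400,301.5)); print(X.round(1),np.round(e,1))
st=env.read_state();M=R.from_rotvec(st["orientation"]).as_matrix(); print("tcp along",st["tool_pos"][:2]@xd, st["tool_pos"], M.round(3).tolist())
```

```text
edge95 [592.8 315.4 135. ] along x_c 549.9
edge200 [582.4 236.9 135. ] along x_c 549.2
bar ti 95 [601.2 315.6 121. ] along x_c 558.3
bar ti 200 [590.5 233.4 121. ] along x_c 557.7
bar to 95 [609.  314.2 125.7] along x_c 566.2
bar to 200 [597.9 233.3 125.7] along x_c 565.0
bar bo 95 [621.4 314.7 103. ] along x_c 578.4
bar bo 200 [609.4 227.8 103. ] along x_c 577.1
end ti [602.7 324.9 121. ] along x_c 558.6
padL [555.  221.5 176. ] along x_c 523.9
padR [598.1 216.1 176. ] along x_c 567.3
barrel [578.  224.2 216. ] along x_c 546.4
bar +y ti [604.3 327.8  93.6] [0.3 0.3]
edge +y [595.7 333.3 137.9] [0.7 0.7]
[602.9 323.3 128.3] [1. 1.]
[594.1 334.2 143.8] [1.6 1.6]
tcp along 546.2385429537082 [575.87302921 207.94414178 450.6751594 ] [[0.125, 0.992, -0.0], [0.992, -0.125, -0.001], [-0.001, -0.0, -1.0]]
```

```bash
python3 -m handwheel '[{"tx":0.008,"ty":0.0005,"tz":0.01,"spin":0},{"tx":0.0155,"ty":0.001,"tz":0.025,"spin":0},{"tx":0.0155,"ty":0.001,"tz":0.037,"spin":0},{"tx":0.0155,"ty":0.001,"tz":0.037,"spin":0},{"tx":0.0155,"ty":0.0035,"tz":0.041,"spin":0},{"tx":0.0155,"ty":0.006,"tz":0.045,"spin":0},{"tx":0.0155,"ty":0.0085,"tz":0.049,"spin":0},{"tx":0.0155,"ty":0.011,"tz":0.053,"spin":0},{"tx":0.0155,"ty":0.0135,"tz":0.057,"spin":0},{"tx":0.0155,"ty":0.0135,"tz":0.057,"spin":0}]'; python3 -m handwheel '[{"tx":0,"ty":0.0012,"tz":0.002,"spin":0},{"tx":0,"ty":0.0024,"tz":0.004,"spin":0},{"tx":0,"ty":0.0036,"tz":0.006,"spin":0},{"tx":0,"ty":0.0036,"tz":0.006,"spin":0}]';  python3 - <<'E'
from h import *
f=cam("wrist"); g=cam("scene")
s=env.read_state(); print(s["tool_pos"],s["tool_pos"][:2]@[np.cos(np.radians(7)),-np.sin(np.radians(7))],s["wrist_force"])
a=cv2.resize(f["pixels"][150:390,200:440,::-1],(480,480),interpolation=cv2.INTER_CUBIC); b=cv2.resize(g["pixels"][190:310,290:370,::-1],(320,480),interpolation=cv2.INTER_CUBIC)
cv2.imwrite("pics/c4.png",np.hstack([a,b]))
E
```

```text
time: 7.0
tool_pos: [591.0, 223.0, 393.3]
orientation: [2.354, 2.08, -0.001]
wrist_force: [-0.2, 0.2, -0.6]
gripper_width: 0.358
gripper_force: 32.0
time: 7.4
tool_pos: [594.5, 222.7, 387.6]
orientation: [2.354, 2.081, -0.0]
wrist_force: [-1.0, -0.1, -0.7]
gripper_width: 0.358
gripper_force: 32.0
[594.41786673 222.67474984 387.88325312] 562.8499405348122 [ 0.06765986 -0.16655715 -0.97946738]
```

View pics/c4.png

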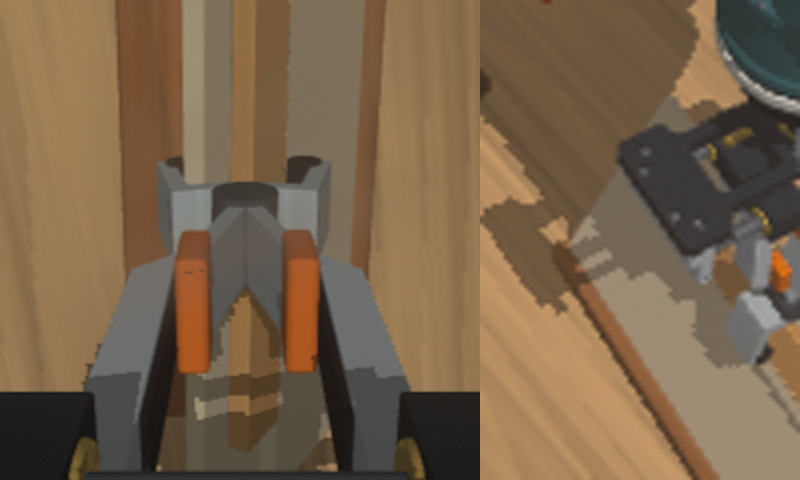

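The left pad is behind the board and the right pad is beyond the bar, with no contact force. I'll continue along the slope until it touches.

```bash
python3 -m handwheel '[{"tx":0,"ty":0.001,"tz":0.002,"spin":0},{"tx":0,"ty":0.0018,"tz":0.004,"spin":0},{"tx":0,"ty":0.0018,"tz":0.004,"spin":0}]'; python3 -m handwheel '[{"tx":0,"ty":0.001,"tz":0.002,"spin":0},{"tx":0,"ty":0.001,"tz":0.002,"spin":0}]'; python3 -m handwheel '[{"tx":0,"ty":0.001,"tz":0.002,"spin":0},{"tx":0,"ty":0.001,"tz":0.002,"spin":0}]'
```

```text
time: 7.8
tool_pos: [595.6, 222.8, 383.4]
orientation: [-2.352, -2.08, 0.003]
wrist_force: [-7.2, 0.6, 1.1]
gripper_width: 0.358
gripper_force: 32.0
time: 8.0
tool_pos: [596.2, 223.0, 381.4]
orientation: [-2.351, -2.079, 0.005]
wrist_force: [-12.0, 1.9, 5.6]
gripper_width: 0.355
gripper_force: 32.0
time: 8.2
tool_pos: [597.0, 222.9, 379.3]
orientation: [-2.35, -2.079, 0.005]
wrist_force: [-14.5, 1.9, 6.1]
gripper_width: 0.358
gripper_force: 32.0
```

```bash
python3 -m handwheel '[{"tx":0,"ty":0,"tz":-0.0025,"spin":0},{"tx":0,"ty":0,"tz":-0.0025,"spin":0}]'; python3 -m handwheel '[{"tx":0,"ty":0,"tz":-0.0,"spin":0},{"tx":0,"ty":0,"tz":0,"spin":0},{"tx":0,"ty":0,"tz":0,"spin":0}]' 0.44 32;  python3 -m handwheel '[{"tx":0,"ty":-0.003,"tz":-0.0,"spin":0},{"tx":0,"ty":-0.006,"tz":0,"spin":0},{"tx":0,"ty":-0.006,"tz":0,"spin":0}]' 0.48 32
python3 - <<'E'
from h import *
f=cam("wrist"); g=cam("scene")
a=cv2.resize(f["pixels"][150:390,200:440,::-1],(480,480),interpolation=cv2.INTER_CUBIC); b=cv2.resize(g["pixels"][190:310,290:370,::-1],(320,480),interpolation=cv2.INTER_CUBIC)
cv2.imwrite("pics/c5.png",np.hstack([a,b]))
E
```

```text
time: 8.4
tool_pos: [597.1, 222.8, 381.7]
orientation: [-2.351, -2.08, 0.005]
wrist_force: [-11.2, 1.9, 2.9]
gripper_width: 0.36
gripper_force: 32.0
time: 8.7
tool_pos: [597.8, 222.5, 382.0]
orientation: [-2.353, -2.08, 0.002]
wrist_force: [-5.2, 0.4, -0.5]
gripper_width: 0.44
gripper_force: 2.6
time: 9.0
tool_pos: [591.6, 223.2, 382.2]
orientation: [-2.353, -2.081, 0.001]
wrist_force: [-4.9, 1.3, -3.1]
gripper_width: 0.479
gripper_force: 2.5
```

View pics/c5.png

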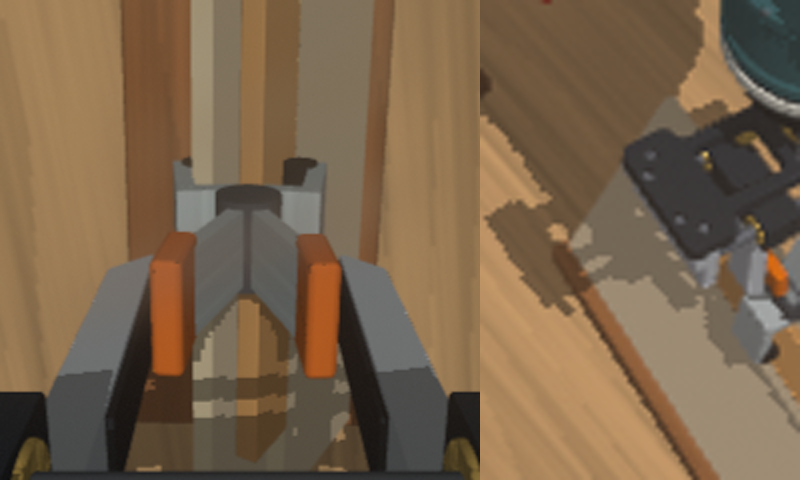

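The handles are still between the fingers with light contact. The left jaw is now behind the board and the clamp is beginning to tilt. I'll open and follow in -x.

```bash
python3 -m handwheel '[{"tx":0,"ty":-0.003,"tz":0.001,"spin":0},{"tx":0,"ty":-0.006,"tz":0.002,"spin":0},{"tx":0,"ty":-0.008,"tz":0.003,"spin":0},{"tx":0,"ty":-0.008,"tz":0.003,"spin":0}]' 0.52;  python3 -m handwheel '[{"tx":0,"ty":-0.003,"tz":0.001,"spin":0},{"tx":0,"ty":-0.006,"tz":0.002,"spin":0},{"tx":0,"ty":-0.008,"tz":0.003,"spin":0},{"tx":0,"ty":-0.008,"tz":0.003,"spin":0}]' 0.56
python3 - <<'E'
from h import *
f=cam("wrist"); g=cam("scene")
a=cv2.resize(f["pixels"][150:390,200:440,::-1],(480,480),interpolation=cv2.INTER_CUBIC); b=cv2.resize(g["pixels"][190:310,290:370,::-1],(320,480),interpolation=cv2.INTER_CUBIC)
cv2.imwrite("pics/c6.png",np.hstack([a,b]))
E
```

```text
time: 9.5
tool_pos: [584.0, 224.1, 379.5]
orientation: [2.354, 2.081, 0.0]
wrist_force: [-4.1, 0.8, 1.3]
gripper_width: 0.523
gripper_force: 2.4
time: 9.9
tool_pos: [576.1, 225.0, 376.2]
orientation: [2.354, 2.081, -0.0]
wrist_force: [-0.6, -0.6, -0.2]
gripper_width: 0.557
gripper_force: 0.4
```

```bash
cat >> h.py <<'E'
Yc=np.radians(-7.3); XD=np.array([np.cos(Yc),np.sin(Yc)])
def handles(f,z=190,thr=150):
    hsv=cv2.cvtColor(f["pixels"],cv2.COLOR_RGB2HSV); m=cv2.inRange(hsv,(4,180,70),(14,255,255)); m=cv2.morphologyEx(m,cv2.MORPH_OPEN,np.ones((3,3)))
    N,_,st,c=cv2.connectedComponentsWithStats(m); o=[]
    for i in range(1,N):
        if st[i][4]>thr: X=onz(f,*c[i],z); o.append((st[i].tolist(),c[i].round(1).tolist(),X.round(1).tolist(),round(float(X[:2]@XD),1)))
    return o
E
python3 - <<'E'
from h import *
f=cam("wrist")
for o in handles(f): print(o)
for o in handles(cam("scene"),thr=10): print("sc",o)
s=env.read_state(); print("tcp X",s["tool_pos"][:2]@XD,"edge X at bar mid",np.array([581.4,225])@XD, onz(f,0,0,0)[:0])
E
```

```text
([358, 280, 21, 68, 1176], [367.5, 314.6], [597.9, 217.3, 190.0], 565.4)
([269, 290, 28, 48, 970], [280.3, 315.4], [554.7, 222.2, 190.0], 522.0)
sc ([238, 134, 7, 11, 50], [241.0, 138.9], [628.9, -210.2, 190.0], 650.5)
sc ([302, 153, 11, 8, 73], [307.1, 156.5], [534.5, -68.5, 190.0], 538.9)
sc ([297, 167, 11, 7, 61], [301.9, 170.2], [569.0, -43.3, 190.0], 569.9)
sc ([299, 181, 5, 6, 28], [301.1, 183.5], [593.2, -13.6, 190.0], 590.1)
sc ([378, 240, 9, 13, 81], [382.0, 245.9], [554.4, 226.2, 190.0], 521.2)
sc ([367, 252, 4, 8, 30], [368.5, 255.5], [592.8, 226.5, 190.0], 559.2)
tcp X 543.099897784942 edge X at bar mid 548.0978919865394 []
```

```bash
python3 -m handwheel '[{"tx":0,"ty":-0.003,"tz":0.001,"spin":0},{"tx":0,"ty":-0.006,"tz":0.002,"spin":0},{"tx":0,"ty":-0.008,"tz":0.003,"spin":0},{"tx":0,"ty":-0.008,"tz":0.003,"spin":0}]' 0.6;  python3 -m handwheel '[{"tx":0,"ty":-0.003,"tz":0.001,"spin":0},{"tx":0,"ty":-0.006,"tz":0.002,"spin":0},{"tx":0,"ty":-0.008,"tz":0.003,"spin":0},{"tx":0,"ty":-0.008,"tz":0.003,"spin":0}]' 0.62
python3 - <<'E'
from h import *
f=cam("wrist")
for o in handles(f): print(o)
for o in handles(cam("scene"),thr=10)[-2:]: print("sc",o)
s=env.read_state(); print("tcp X",s["tool_pos"][:2]@XD)
E
```

```text
time: 10.5
tool_pos: [568.1, 226.0, 373.3]
orientation: [-2.353, -2.081, 0.0]
wrist_force: [-0.1, -0.2, 0.2]
gripper_width: 0.6
gripper_force: 0.0
time: 10.9
tool_pos: [560.2, 227.0, 370.3]
orientation: [-2.353, -2.081, 0.0]
wrist_force: [-0.4, 0.1, 0.4]
gripper_width: 0.62
gripper_force: 0.0
([362, 279, 21, 75, 1297], [372.0, 316.5], [583.4, 221.4, 190.0], 550.5)
([274, 291, 30, 43, 1006], [287.1, 312.1], [543.2, 228.7, 190.0], 509.7)
sc ([382, 239, 11, 13, 90], [386.9, 245.2], [545.0, 231.4, 190.0], 511.2)
sc ([372, 249, 5, 9, 38], [373.8, 252.9], [579.7, 228.7, 190.0], 545.9)
tcp X 527.0634324888503
```

```bash
python3 -m handwheel '[{"tx":0,"ty":-0.004,"tz":0,"spin":0},{"tx":0,"ty":-0.004,"tz":0,"spin":0},{"tx":0,"ty":-0.004,"tz":0,"spin":0},{"tx":0,"ty":-0.004,"tz":0,"spin":0},{"tx":0,"ty":-0.004,"tz":0,"spin":0}]' 0.95
python3 - <<'E'
from h import *
f=cam("wrist"); g=cam("scene")
A=handles(f);B=handles(g,thr=10)[-2:]
for o in A+B: print(o)
A.sort(key=lambda o:o[1][0]); B.sort(key=lambda o:-o[1][0])
for a,b in zip(A,B):
    X,e=tri((f,*a[1]),(g,*b[1])); print(X.round(1),(X[:2]@XD).round(1),np.round(e,1))
s=env.read_state(); print("tcp X",s["tool_pos"][:2]@XD)
cv2.imwrite("pics/w6.png",f["pixels"][:,:,::-1]); cv2.imwrite("pics/s6.png",g["pixels"][:,:,::-1])
E
```

```text
time: 11.5
tool_pos: [556.5, 227.4, 370.4]
orientation: [2.354, 2.081, -0.0]
wrist_force: [0.0, 0.2, 0.1]
gripper_width: 0.944
gripper_force: 0.0
([368, 276, 21, 77, 1307], [378.1, 315.2], [582.7, 222.1, 190.0], 549.8)
([280, 285, 31, 48, 1062], [292.9, 309.9], [542.5, 229.8, 190.0], 508.9)
([382, 239, 11, 13, 89], [387.1, 245.2], [544.7, 231.6, 190.0], 510.8)
([370, 249, 8, 9, 50], [373.7, 252.8], [579.7, 228.1, 190.0], 546.1)
[542.3 229.1 186.2] 508.8 [1.1 1.1]
[582.4 229.2 198.7] 548.5 [2.2 2.2]
tcp X 523.1100960201865
```

```bash
for i in 1; do python3 -m handwheel '[{"tx":0,"ty":-0.004,"tz":0,"spin":0},{"tx":0,"ty":-0.008,"tz":0,"spin":0},{"tx":0,"ty":-0.011,"tz":0,"spin":0},{"tx":0,"ty":-0.014,"tz":0,"spin":0},{"tx":0,"ty":-0.014,"tz":0,"spin":0}]'; done; python3 -m handwheel '[{"tx":0,"ty":-0.003,"tz":0,"spin":0},{"tx":0,"ty":-0.003,"tz":0,"spin":0}]';python3 -m handwheel '[{"tx":0,"ty":-0.003,"tz":0,"spin":0},{"tx":0,"ty":-0.003,"tz":0,"spin":0}]'
cat > m.py <<'E'
from h import *
f=cam("wrist"); g=cam("scene")
A=handles(f);B=handles(g,thr=10)[-2:]
for o in A+B: print(o[:2])
A.sort(key=lambda o:o[1][0]); B.sort(key=lambda o:-o[1][0])
for a,b in zip(A,B):
    X,e=tri((f,*a[1]),(g,*b[1])); print(X.round(1),(X[:2]@XD).round(1),np.round(e,1))
s=env.read_state(); print("tcp X",s["tool_pos"][:2]@XD,s["tool_pos"],s["time"])
E
python3 m.py
```

```text
time: 12.1
tool_pos: [542.2, 229.3, 370.5]
orientation: [-2.353, -2.081, -0.0]
wrist_force: [-0.1, -0.5, -0.2]
gripper_width: 0.951
gripper_force: 0.0
time: 12.3
tool_pos: [539.4, 229.5, 370.4]
orientation: [2.354, 2.081, -0.0]
wrist_force: [0.8, -0.9, 0.1]
gripper_width: 0.95
gripper_force: 0.0
time: 12.5
tool_pos: [536.4, 229.9, 370.4]
orientation: [2.354, 2.081, -0.0]
wrist_force: [0.4, -0.5, 0.2]
gripper_width: 0.952
gripper_force: 0.2
([391, 273, 24, 77, 1409], [402.8, 311.1])
([307, 280, 30, 45, 1054], [320.6, 302.5])
([385, 240, 10, 13, 88], [389.5, 245.8])
([375, 247, 6, 10, 47], [377.2, 251.5])
[535.5 230.3 178.1] 501.9 [1.3 1.3]
[573.7 230.8 196.4] 539.7 [1.9 1.9]
tcp X 503.04404675501496 [536.60212009 229.87214427 370.40464021] 12.6
```

```bash
python3 -m handwheel '[{"tx":0,"ty":-0.003,"tz":0,"spin":0},{"tx":0,"ty":-0.003,"tz":0,"spin":0}]';python3 -m handwheel '[{"tx":0,"ty":-0.003,"tz":0,"spin":0},{"tx":0,"ty":-0.003,"tz":0,"spin":0}]'; python3 m.py
```

```text
time: 12.8
tool_pos: [533.4, 230.3, 370.4]
orientation: [-2.354, -2.081, 0.0]
wrist_force: [1.1, -0.5, -1.3]
gripper_width: 0.949
gripper_force: 0.3
time: 13.0
tool_pos: [530.4, 230.7, 370.4]
orientation: [2.354, 2.081, -0.0]
wrist_force: [1.6, -0.6, -0.4]
gripper_width: 0.949
gripper_force: 0.5
([386, 271, 28, 74, 1557], [400.0, 307.7])
([309, 283, 31, 35, 869], [323.1, 299.7])
([386, 240, 11, 13, 87], [391.1, 246.1])
([377, 246, 7, 10, 51], [379.7, 250.6])
[530.8 230.6 173.2] 497.2 [1.8 1.8]
[566.9 231.7 193.6] 532.9 [1.6 1.6]
tcp X 496.9927611187322 [530.59919285 230.63565718 370.43424825] 13.1
```

```bash
python3 -m handwheel '[{"tx":0,"ty":0.008,"tz":0.0,"spin":0},{"tx":0,"ty":0.016,"tz":0.001,"spin":0},{"tx":0,"ty":0.021,"tz":0.003,"spin":0},{"tx":0,"ty":0.021,"tz":0.003,"spin":0}]'; python3 m.py; python3 -m handwheel '[{"tx":0,"ty":0,"tz":0,"spin":0},{"tx":0,"ty":0,"tz":0,"spin":0},{"tx":0,"ty":0,"tz":0,"spin":0},{"tx":0,"ty":0,"tz":0,"spin":0},{"tx":0,"ty":0,"tz":0,"spin":0}]' 0.5 7; python3 m.py
```

```text
time: 13.5
tool_pos: [552.3, 227.6, 366.9]
orientation: [2.354, 2.079, -0.001]
wrist_force: [-0.7, 0.5, 0.3]
gripper_width: 0.952
gripper_force: 0.0
([266, 258, 37, 64, 1202], [280.4, 291.6])
([340, 279, 30, 71, 1651], [354.2, 313.3])
([386, 240, 11, 14, 93], [390.9, 246.3])
([375, 245, 9, 11, 66], [379.0, 250.1])
[530.2 231.5 168.1] 496.5 [0.7 0.7]
[567.3 230.  193.7] 533.5 [1.5 1.5]
tcp X 518.1938734209829 [551.62272913 227.89702286 367.09716003] 13.6
time: 14.1
tool_pos: [551.2, 228.2, 367.4]
orientation: [-2.353, -2.081, 0.001]
wrist_force: [-6.4, 1.2, 4.5]
gripper_width: 0.559
gripper_force: 5.4
([349, 279, 28, 71, 1605], [362.5, 314.4])
([273, 292, 31, 32, 739], [286.8, 307.5])
([386, 240, 10, 13, 86], [390.4, 246.0])
([376, 247, 6, 10, 46], [378.6, 251.4])
[533.9 231.  179. ] 500.3 [2.5 2.5]
[570.1 231.3 195. ] 536.1 [2.6 2.6]
tcp X 517.8154325955516 [551.27299625 228.14526451 367.39803266] 14.2
```

```bash
python3 -m handwheel '[{"tx":0,"ty":0.001,"tz":0.0015,"spin":0},{"tx":0,"ty":0.002,"tz":0.003,"spin":0},{"tx":0,"ty":0.002,"tz":0.003,"spin":0}]' 0.5 9; python3 -m handwheel '[{"tx":0,"ty":0.001,"tz":0.002,"spin":0},{"tx":0,"ty":0.002,"tz":0.004,"spin":0},{"tx":0,"ty":0.002,"tz":0.004,"spin":0}]'; python3 m.py
```

```text
time: 14.5
tool_pos: [552.7, 228.3, 364.3]
orientation: [-2.351, -2.08, 0.003]
wrist_force: [-12.8, 0.5, 10.0]
gripper_width: 0.557
gripper_force: 9.0
time: 14.8
tool_pos: [554.6, 228.1, 360.1]
orientation: [-2.351, -2.08, 0.003]
wrist_force: [-12.1, 1.6, 8.6]
gripper_width: 0.561
gripper_force: 9.0
([351, 282, 29, 78, 1768], [365.0, 320.5])
([270, 294, 33, 39, 992], [284.6, 313.0])
([385, 240, 10, 13, 85], [389.4, 246.2])
([375, 250, 6, 7, 34], [377.5, 252.9])
[536.4 231.  179.2] 502.7 [1.7 1.7]
[573.8 232.  194.2] 539.6 [2.9 2.9]
tcp X 521.1647139076272 [554.64107751 228.07836759 360.21691387] 14.9
```

```bash
python3 -m handwheel '[{"tx":0,"ty":-0.002,"tz":-0.005,"spin":0},{"tx":0,"ty":-0.004,"tz":-0.009,"spin":0},{"tx":0,"ty":-0.004,"tz":-0.009,"spin":0}]' 0.8; python3 m.py; python3 -m handwheel '[{"tx":0,"ty":0,"tz":0,"spin":0},{"tx":0,"ty":0,"tz":0,"spin":0},{"tx":0,"ty":0,"tz":0,"spin":0},{"tx":0,"ty":0,"tz":0,"spin":0}]' 0.45 12; python3 -m handwheel '[{"tx":0,"ty":0.0015,"tz":0.0025,"spin":0},{"tx":0,"ty":0.003,"tz":0.005,"spin":0},{"tx":0,"ty":0.004,"tz":0.007,"spin":0},{"tx":0,"ty":0.004,"tz":0.007,"spin":0}]'; python3 m.py
```

```text
time: 15.2
tool_pos: [551.7, 228.0, 370.1]
orientation: [2.353, 2.08, 0.002]
wrist_force: [0.2, 0.6, -0.5]
gripper_width: 0.778
gripper_force: 0.0
([276, 263, 25, 17, 167], [284.8, 269.9])
([354, 277, 27, 70, 1463], [366.9, 311.6])
([276, 288, 32, 34, 750], [289.9, 305.7])
([385, 240, 10, 13, 86], [389.4, 246.0])
([373, 248, 8, 9, 55], [376.7, 251.8])
[533.7 236.3 169.7] 499.4 [7.2 7.2]
[520.  181.6  71.9] 492.7 [4.5 4.5]
tcp X 518.1699903205063 [551.61095826 227.99309715 369.56416686] 15.3
time: 15.7
tool_pos: [551.5, 228.0, 369.2]
orientation: [-2.354, -2.081, 0.001]
wrist_force: [-0.3, 1.1, -1.7]
gripper_width: 0.554
gripper_force: 12.0
time: 16.1
tool_pos: [554.3, 228.3, 362.2]
orientation: [-2.35, -2.08, 0.005]
wrist_force: [-16.6, 1.8, 11.8]
gripper_width: 0.555
gripper_force: 12.0
([350, 281, 29, 76, 1738], [364.0, 318.5])
([271, 292, 33, 39, 902], [285.1, 311.6])
([385, 240, 10, 14, 91], [389.5, 246.3])
([376, 249, 6, 8, 38], [378.2, 252.3])
[535.7 230.5 177.8] 502.0 [1.9 1.9]
[572.7 232.9 196.2] 538.5 [2.6 2.6]
tcp X 520.7654595541176 [554.26551622 228.28878966 362.18885046] 16.2
```

```bash
python3 -m handwheel '[{"tx":0,"ty":-0.002,"tz":-0.004,"spin":0},{"tx":0,"ty":-0.003,"tz":-0.006,"spin":0},{"tx":0,"ty":-0.003,"tz":-0.006,"spin":0},{"tx":0,"ty":-0.003,"tz":-0.02,"spin":0},{"tx":0,"ty":-0.003,"tz":-0.05,"spin":0},{"tx":0,"ty":-0.003,"tz":-0.09,"spin":0},{"tx":0,"ty":-0.04,"tz":-0.1,"spin":0},{"tx":0,"ty":-0.09,"tz":-0.1,"spin":0},{"tx":0,"ty":-0.13,"tz":-0.1,"spin":0},{"tx":0,"ty":-0.13,"tz":-0.1,"spin":0}]' 0.95
python3 - <<'E'
from h import *
import pickle
f={n:cam(n) for n in("scene","top","wrist")}; pickle.dump(f,open("F9.pkl","wb"))
print(env.read_state()["tool_pos"])
g,t,w=f["scene"],f["top"],f["wrist"]
for n in f: print(n,[o[:2] for o in handles(f[n],thr=10)])
a=cv2.resize(g["pixels"][190:310,320:420,::-1],(500,600),interpolation=cv2.INTER_CUBIC); b=cv2.resize(t["pixels"][180:280,190:290,::-1],(300,300),interpolation=cv2.INTER_CUBIC)
u,v=proj(w,(545,228,160)).astype(int); print(u,v); u=np.clip(u,75,565);v=np.clip(v,75,405)
c=cv2.resize(w["pixels"][v-75:v+75,u-75:u+75,::-1],(300,300),interpolation=cv2.INTER_CUBIC)
cv2.imwrite("pics/fin.png",np.hstack([a,np.vstack([b,c])]))
E
```

```text
time: 17.2
tool_pos: [423.1, 244.1, 463.5]
orientation: [-2.348, -2.083, -0.002]
wrist_force: [1.5, 0.1, 0.7]
gripper_width: 0.951
gripper_force: 0.0
[427.03098656 243.28064705 463.258987  ]
scene [([238, 134, 7, 11, 50], [241.0, 138.9]), ([302, 153, 11, 8, 75], [307.0, 156.5]), ([297, 167, 11, 7, 61], [301.9, 170.2]), ([385, 240, 10, 14, 92], [389.7, 246.3]), ([371, 243, 11, 14, 98], [375.9, 249.3])]
top [([469, 225, 16, 5, 59], [476.9, 227.2]), ([232, 236, 16, 7, 86], [239.5, 239.0]), ([230, 255, 16, 9, 103], [237.7, 259.1]), ([396, 263, 13, 10, 59], [401.7, 267.9]), ([408, 280, 12, 10, 73], [413.9, 285.1])]
wrist [([456, 220, 21, 42, 620], [466.0, 240.5]), ([520, 226, 20, 47, 666], [529.6, 248.8])]
472 241
```

View pics/fin.png

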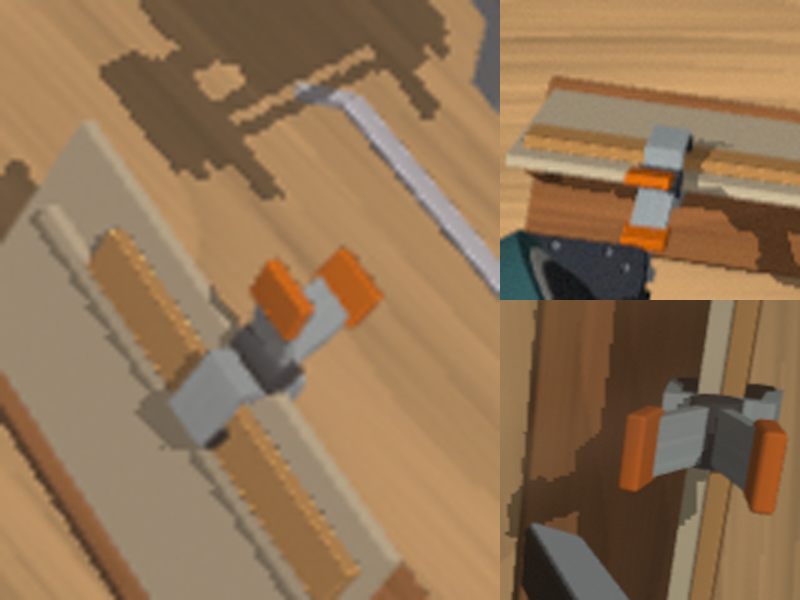

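The picture shows the clamp sitting over the top edge near mid-bar. Its front jaw is on the blank at crop (205,430), the barrel is on the board edge at (270,360), and the handles stand free. I'll check home depth and bar position numerically.

Run:
```python
from h import *
import pickle
f=pickle.load(open("F9.pkl","rb")); g,t,w=f["scene"],f["top"],f["wrist"]; f0=pickle.load(open("F0.pkl","rb"))
P=[tri((g,389.7,246.3),(t,237.7,259.1),(w,466,240.5)),tri((g,375.9,249.3),(t,239.5,239),(w,529.6,248.8))]
for X,e in P: print(X.round(1),(X[:2]@XD).round(1),np.round(e,1))
a,b=[np.array([X[:2]@XD,X[2]]) for X,_ in P]; d=b-a; m=(a+b)/2; print("tilt",np.degrees(np.arctan2(d[1],d[0])),"mid",m)
for Xe in(548.1,549.1):
    r=m-[Xe,135]; print("u",r@[-.5,.866],"n",r@[.866,.5])
# sound clamp reference bias: same method at start on rail (pin 85)
a0,_=tri((f0["scene"],265.9,168.9),(f0["top"],420.9,224.2)); b0,_=tri((f0["scene"],248.7,177.9),(f0["top"],422,200.2)); print("ref mid height above pin",(a0[2]+b0[2])/2-85)
# bar before/after in scene
for F in(f0,f):
    hs=cv2.cvtColor(F["scene"]["pixels"],cv2.COLOR_RGB2HSV)[225:320,330:400]; m=cv2.inRange(hs,(12,110,100),(18,160,255)); m=cv2.morphologyEx(m,cv2.MORPH_OPEN,np.ones((3,3)))
    N,L,st,c=cv2.connectedComponentsWithStats(m)
    for i in range(1,N):
        if st[i][4]>60: 
            ys,xs=np.nonzero(L==i); print(st[i][4],"first",(xs[0]+330,ys[0]+225),"last",(xs[-1]+330,ys[-1]+225),"xr",xs.min()+330,xs.max()+330)
d=np.abs(f0["top"]["pixels"].astype(int)-f["top"]["pixels"]).sum(2)>60; print("top diffs near broken/others",d[195:250,445:500].sum(),d[255:335,360:440].sum(),d[140:180,355:400].sum(),d[315:345,225:330].sum())
```

```text
[535.1 233.1 174.8] 501.1 [1.5 0.3 1.3]
[572.5 227.9 194.3] 538.9 [1.5 0.1 1.5]
tilt 27.354529502674023 mid [519.99554349 184.54966335]
u 56.96223671406962 n 0.4363723381084803
u 57.46223671406962 n -0.42962766189151935
ref mid height above pin 48.36836544578807
1985 first (np.int64(348), np.int64(225)) last (np.int64(399), np.int64(297)) xr 348 399
880 first (np.int64(342), np.int64(236)) last (np.int64(386), np.int64(310)) xr 338 390
172 first (np.int64(330), np.int64(282)) last (np.int64(354), np.int64(319)) xr 330 354
299 first (np.int64(330), np.int64(292)) last (np.int64(348), np.int64(319)) xr 330 348
111 first (np.int64(398), np.int64(304)) last (np.int64(399), np.int64(319)) xr 390 399
1552 first (np.int64(348), np.int64(225)) last (np.int64(399), np.int64(297)) xr 348 399
310 first (np.int64(342), np.int64(236)) last (np.int64(355), np.int64(266)) xr 338 359
415 first (np.int64(367), np.int64(272)) last (np.int64(386), np.int64(310)) xr 364 390
474 first (np.int64(330), np.int64(282)) last (np.int64(354), np.int64(319)) xr 330 354
111 first (np.int64(398), np.int64(304)) last (np.int64(399), np.int64(319)) xr 390 399
top diffs near broken/others 23 1415 132 1077
```

```bash
python3 -c "
from plant import env
print(env.sign_off())"
```

```text
the job is handed in; nothing more can be done
None
```

The sound clamp is on the board's top edge within about 3 mm of the middle of the blank, fully home by my measurements and holding by itself; the blank has not moved on its ledge, the broken clamp looks unchanged, and the job was handed in at about 17 s with no verdict returned.

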